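# Slide the loaded parts tray into its bench dock

## Task

Put the loaded parts tray away in its bench dock: slide it in from the dock's open end, with its flanges under the two steel lips, fully home against the back stop, and let go of it. The tin and the small card box must stay standing in the tray, and the steel can and the amber bottle nearby stay where they are.

Things in the scene. Friction and masses are not known exactly. Their poses are not given: they have to be found in the camera images.
- tray: Loose aluminium tray, 0.3 kg (+-30 %; load 0.19 kg more), flat on the table. Origin: centre of its underside; x along its length. Base plate 160 (x) x 118 (y) x 4 mm; on it an open box 160 x 90 mm, walls 3 mm thick, up to z = 34 mm; so a 14 mm wide, 4 mm thick flange sticks out along each long side. Divider at x = 0. A handle stands over the middle. Either end may go in first.
- tray_handle (a point): Centre of the tray's wooden handle bar, 88 mm above the tray's underside, over its centre (axes as the tray's). The bar is 14 mm thick along the tray's x, 18 mm high and runs along the tray's y, 74 mm clear between its two dark posts. Beside and below it is free down to the load (top 42 mm above the tray's underside). Gripped here, the loaded tray hangs nearly level.
- dock: Fixed bench dock: plywood board 230 (x) x 164 (y) x 12 mm with two dark steel channels and a back stop. Origin: centre of its underside, on the table; x points in the sliding direction, from the open end (robot's side) to the back stop. The first 80 mm of the board (x = -115 to -35 mm) are an apron, its top 12 mm above the table, bare but for the flares of the mouth.
- dock_mouth (a point): Middle of the dock's mouth on the board: dock x = -35, y = 0, z = 12 mm; axes as the dock's. Channels run from here to the stop: side walls at y = +-63 mm (126 mm apart), lips reaching in to y = +-51 mm, underside 22 and top 26 mm above the table: slots 10 mm high. In front of the mouth the walls flare outward for 30 mm and the lips flare upward for 20 mm, to 33 mm above the table.
- dock_home (a point): Point on the dock board where the tray's origin lies when fully home: dock x = +25, y = 0, z = 12 mm (60 mm past the mouth); axes as the dock's. The back stop, a rigid wooden strip up to 34 mm above the table, has its face 80 mm further, at dock x = +105 mm. Home, the tray's rear 20 mm stay in front of the mouth.
- paste_tin: Loose round black knurled tin, 67 mm diameter, 38 mm high, about 0.14 kg, standing in the tray's compartment on its -x side. Origin: centre of its underside, z up.
- card_box: Loose small card box, 49 x 63 x 30 mm, about 0.05 kg, standing in the tray's compartment on its +x side. Origin: centre of its underside, z up.
- bystander_can: Open steel can, 66 mm diameter, 58 mm high, loose bystander. Origin: centre of its underside.
- bystander_bottle: Amber bottle with white cap, 42 mm diameter, 65 mm high, loose bystander. Origin: centre of its underside.

How it is judged:
By the outcome, as a careful person would: the job done as asked, in the order asked, and still so for the second after the job is handed in, with the robot touching nothing.
It also fails if it takes over 45 s, if anything falls off the work surface, if the arm or the gripper's body presses on something with over 40 N, if the wrist force passes 120 N, or if a joint passes its speed limit or range.

## Robot

A 7-joint arm with a two-finger parallel gripper is mounted at the origin on a cart in front of the work surface, level with it; the furniture and walls round the work are solid. World frame = base frame: x ahead of the robot, y to its left, z up, the work surface at z = 0. Lengths are in m, angles in degrees, forces in N, time in s.
With the tool pointing down it reaches from about 0.4 to 0.9 m from the base axis. Payload 5.5 kg.
Tool frame: the origin (TCP) lies midway between the tips of the shut fingers; the grasp point (between the pads) lies behind it (ctrl.grasp_offset is the z of the grasp point in the tool frame, in m); z points along the fingers, y is the line along which they close (so a half turn about z gives the same grasp; the last joint's range is limited). The gripper opens to 85 mm and grips with 20 to 120 N. Pads are 22 mm wide; open, the fingers measure 114 mm over their backs; the gripper's body (76 mm by 85 mm) begins 54 mm behind the grasp point. The pads swing forward as they close: fully open they stand 13 mm farther back than shut.
Start: joints at [-57.514, 28.699, -24.465, 88.831, 12.651, 65.22, -12.049], TCP at [0.194, 0.62, 0.231] pointing down, gripper open.
Joint ranges: [-164.97, 164.97], [-17.58, 116.51], [-87.97, 89.64], [11.32, 138.91], [-80.73, 260.73], [10.89, 115.49], [-147.41, 147.41]. Speed limits (degrees/s): [147.25, 147.25, 180, 180, 180, 180, 180].

## Interface

Orientations are given as [roll, pitch, yaw] about the fixed x, y, z axes, in that order (R = Rz(yaw) Ry(pitch) Rx(roll)).
In Python, from station import get_state, grab_frame, camera_params, ticket, ctrl gives the robot as it stands.
- The arm moves only by the tool move_arm, never from a script. Its argument "plan" is a list of rows, each an object with "xyz": the shift along the world's x, y, z as a fraction of full scale, a list of three; "twist": the turn, a rotation vector about the world's x, y, z as a fraction of full scale, a list of three; "gripper": the opening, from 0 (shut) to 1 (fully open). A call has 1 to 8 rows; each row is the pose to reach, as a shift and turn from the pose commanded when the call began, turning the shorter way round; what a row does not reach only later rows make up. Full scale, the value 1, is 80 mm for a shift and pi rad for a turn. A row lasts 1/8 s, in which the tool goes at most 62.5 mm and 10.7 degrees, less where a joint would pass 70% of its speed; a pose out of reach is approached as far as the arm can. A call with a number of a shift or a turn outside -1 to 1 is refused whole. A call with a gripper value outside its range is refused whole. The fingers move at their own pace and stop on an object; "squeeze" is the grip in N (left out, the last holds). Time passes only in rows, so rows that repeat a pose let the fingers close. It gives the time, the measured TCP pose, the force, the opening and the grip force at its end, in the units of the state.
- get_state(): the state, without advancing time (a new reading comes with each control period).
- grab_frame(name): name is "side" or "top"; returns the picture (480x640x3 uint8, red, green, blue); there is no depth.
- camera_params(name): a dict with "fx", "fy", "cx", "cy" (pixels), "xyz" and "orientation" of the camera in the world. Camera axes: x right, y down, z forward; pixel columns grow to the right and rows downward; lengths in m; the calibration is good to about 2 mm. A picture is of the moment at which its call begins. camera_params takes no time and is no camera call.
- ticket.hand_in(): hands the job in; it is judged then, once.
The state is a dict: "time_s": time; "qpos": joint angles; "joint_velocities": joint speeds; "joint_torque": joint torques, N m; "eef_pos": TCP position; "tool_rot": TCP orientation; "ft_force": force on the tool from outside, world axes, zero at the start; "torque": the same for the moment, N m; "finger_gap": opening from 0.0 (shut) to 1.0 (fully open); "grasp_force": force on a finger pad.
Only numpy, scipy, OpenCV 4.12 (cv2) and the standard library are available. Lean on these libraries where they do the work, as an engineer would, in place of code of your own. Each camera call takes 0.05 s, during which the arm holds its last target. There are 200 camera calls.

## Working session

There is one attempt and no reset: what is moved stays moved. The work goes in short steps, Python scripts to look and compute and a tool call to move; the robot and the scene stay as the last step left them, time stands still between calls to the robot, and variables do not carry over. Pictures are saved under pics/ and viewed, at most 10 in all, crops included, and the job is handed in when it is done.

Besides the shell and the picture viewer there is one more tool, called after ">>>" as a command line: name --argument value ..., lists and objects as JSON in quotes. move_arm: Moves the arm, as the interface text tells. Shift numbers are shares of 80 mm and turn numbers shares of pi rad, none past 1 either way. Its arguments: {"type":"object","properties":{"plan":{"type":"array"},"squeeze":{"type":"number"}},"required":["plan"]}

```bash
mkdir -p pics; ls; python3 - <<'E'
from station import *
import cv2
print(get_state()); print(ctrl.grasp_offset)
for n in("side","top"):
    print(n,camera_params(n)); cv2.imwrite(f"pics/{n}0.png",grab_frame(n)[:,:,::-1])
E
```

```text
pics
{'time_s': 0.0, 'qpos': array([-57.51299803,  28.75040366, -24.45362806,  88.89260268,
        12.65003041,  65.21996201, -12.04955794]), 'joint_velocities': array([ 0.07974576,  0.03208326,  0.03134546,  0.0518175 , -0.01492196,
        0.09207303, -0.03430578]), 'joint_torque': array([ 8.88409759e-04, -5.69511259e+01, -5.81598982e+00, -2.80940115e+01,
        1.05173056e-02,  1.19233376e-02,  1.22623298e-06]), 'eef_pos': array([0.19427633, 0.61955402, 0.23028883]), 'tool_rot': array([-1.79890341e+02, -3.67064745e-03,  1.62596231e+02]), 'ft_force': array([0.26965283, 0.24617188, 0.67234345]), 'torque': array([ 0.00772208, -0.01420735,  0.00732765]), 'grasp_force': 0.0, 'finger_gap': 1.0004002235083242}
-0.0187
side {'fx': 606.2452727018007, 'fy': 606.2452727018007, 'cx': 318.3148065818195, 'cy': 234.08178690372233, 'xyz': array([0.4248745 , 0.92328794, 0.86988873]), 'orientation': array([-128.44199158,   -0.19923783, -170.96455452])}
top {'fx': 477.0455215432324, 'fy': 477.0455215432324, 'cx': 319.0458700632747, 'cy': 244.2296052725865, 'xyz': array([ 0.42129533, -0.07322996,  1.0483813 ]), 'orientation': array([-1.69532641e+02,  7.58160034e-02, -8.91295390e+01])}
```

View pics/top0.png

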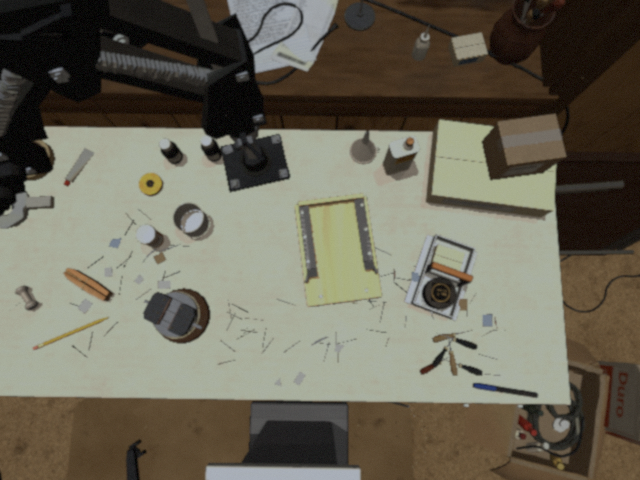

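View pics/side0.png

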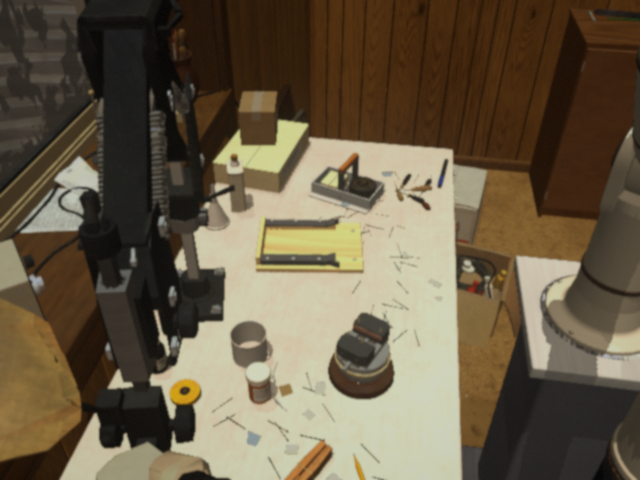

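The top view shows the dock at about (338,250), with its open end down towards the robot. The tray is at (440,277), with its orange handle at (452,271). The can (190,222) and bottle (148,237) are well away on the left.

```bash
cat > h.py <<'E'
import numpy as np, cv2
from station import *
from scipy.spatial.transform import Rotation as Ro
def ray(n,uv):
    c=camera_params(n); uv=np.atleast_2d(uv).astype(float)
    d=np.c_[(uv[:,0]-c['cx'])/c['fx'],(uv[:,1]-c['cy'])/c['fy'],np.ones(len(uv))]
    return np.array(c['xyz']),Ro.from_euler('xyz',c['orientation'],degrees=True).apply(d)
def plane(n,uv,z):
    o,d=ray(n,uv); return o+d*((z-o[2])/d[:,2])[:,None]
def tri(uv1,uv2):
    o1,d1=ray('top',uv1);o2,d2=ray('side',uv2);d1=d1[0];d2=d2[0]
    t=np.linalg.lstsq(np.c_[d1,-d2],o2-o1,rcond=None)[0]
    a,b=o1+t[0]*d1,o2+t[1]*d2; return (a+b)/2,np.linalg.norm(a-b)
def mask(im,lo,hi,box):
    m=cv2.inRange(cv2.cvtColor(im,cv2.COLOR_RGB2HSV),np.array(lo),np.array(hi)); k=np.zeros_like(m)
    x0,y0,x1,y1=box;k[y0:y1,x0:x1]=m[y0:y1,x0:x1]
    return k
def big(m):
    return max(cv2.findContours(m,cv2.RETR_EXTERNAL,cv2.CHAIN_APPROX_NONE)[0],key=cv2.contourArea)
E
python3 - <<'E'
from h import *
t=cv2.imread('pics/top0.png');s=cv2.imread('pics/side0.png')
a=cv2.resize(t[185:315,285:485],(800,520),interpolation=cv2.INTER_CUBIC)
b=cv2.resize(s[145:285,245:405],(685,600),interpolation=cv2.INTER_CUBIC)
cv2.imwrite('pics/a.png',a);cv2.imwrite('pics/b.png',b)
T=t[:,:,::-1].copy();S=s[:,:,::-1].copy()
ht=big(mask(T,(3,120,90),(16,255,255),(410,240,480,300)));hs=big(mask(S,(3,110,60),(18,255,255),(330,145,370,190)))
print(cv2.minAreaRect(ht),cv2.minAreaRect(hs))
d=mask(T,(20,60,120),(32,255,255),(285,185,390,315))
r=cv2.minAreaRect(big(d));print(r,plane('top',cv2.boxPoints(r),.012))
E
```

```text
((451.4773864746094, 271.5633544921875), (41.77297592163086, 5.71771764755249), 19.653823852539062) ((348.0000305175781, 163.00001525878906), (5.656853675842285, 25.455841064453125), 45.0)
((340.423583984375, 229.94638061523438), (64.82610321044922, 44.83978271484375), 68.74949645996094) [[ 0.69520934 -0.04244841  0.012     ]
 [ 0.73440259 -0.13594426  0.012     ]
 [ 0.59703592 -0.18817176  0.012     ]
 [ 0.5595944  -0.09652989  0.012     ]]
```

View pics/a.png

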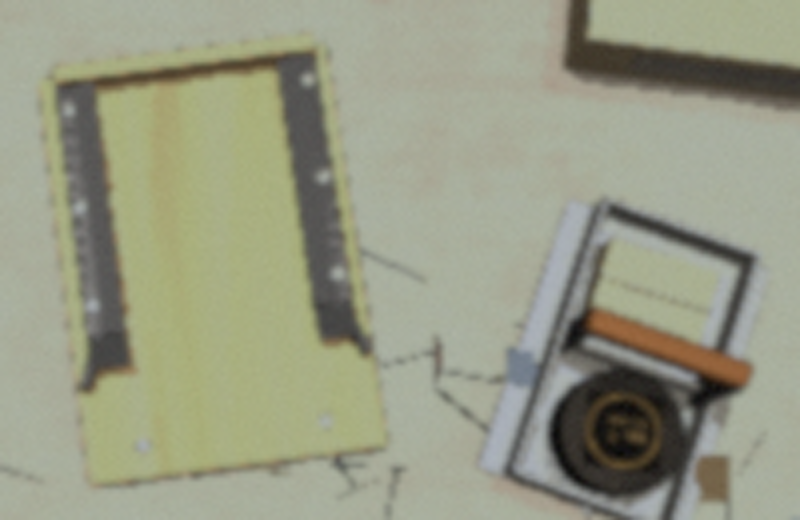

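View pics/b.png

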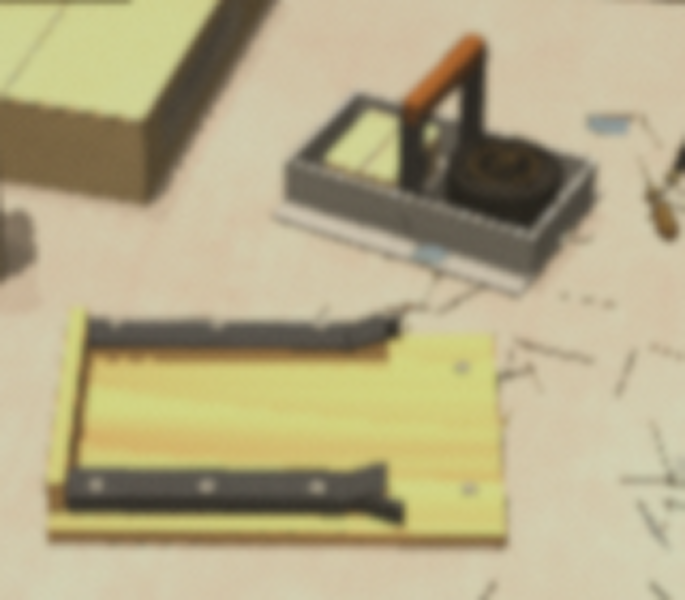

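```bash
python3 - <<'E'
from h import *
np.set_printoptions(precision=4,suppress=True)
T=lambda p:np.array(p)/4+[285,185]-.375
S=lambda p:np.array(p)/4.283+[245,145]-.38
ang=lambda v:np.degrees(np.arctan2(v[1],v[0]))
L=T([[68,108],[80,206],[93,305]]);R=T([[308,79],[323,176],[338,273]])
l=plane('top',L,.026);r=plane('top',R,.026)
print('top',l[:,:2],r[:,:2],'ang',ang(l[0]-l[2]),ang(r[0]-r[2]),'width',np.linalg.norm(l-r,axis=1),'perp',ang((l-r).mean(0))-90)
l2=plane('side',S([[96,485],[207,486],[317,487]]),.026)
print('side left',l2[:,:2],ang(l2[0]-l2[2]))
n=plane('top',T([[92,486],[386,447]]),.012);print('near corners',n[:,:2],np.linalg.norm(n[0]-n[1]),ang(n[0]-n[1])-90, n.mean(0))
f=plane('top',T([[45,85-10],[325,42]]),.034);print('far',f[:,:2],f.mean(0))
e=plane('top',T([[570,205],[483,470]]),.004);print('flange',e[:,:2],np.linalg.norm(e[0]-e[1]),ang(e[0]-e[1]))
w=plane('top',T([[604,203],[755,258],[508,472]]),.034);print('wall top',w[:,:2],ang(w[0]-w[1])-90,ang(w[0]-w[2]),np.linalg.norm(w[0]-w[1]),np.linalg.norm(w[0]-w[2]))
ts=plane('side',S([[278,215],[520,293]]),.002);print('side flange',ts[:,:2],ang(ts[0]-ts[1]))
# handle: top bar ends, top face z=.097
b=plane('top',T([[590,318],[748,372]]),.095);print('bar',b[:,:2],ang(b[0]-b[1])-90,np.linalg.norm(b[0]-b[1]),b.mean(0))
print('tri',tri(T([669,348]),S([445,73])))
E
```

```text
top [[ 0.6827 -0.0294]
 [ 0.6277 -0.0372]
 [ 0.5731 -0.0454]] [[ 0.7012 -0.1619]
 [ 0.6464 -0.17  ]
 [ 0.5927 -0.178 ]] ang 8.268992640340691 8.47338642249332 width [0.1337 0.1341 0.1341] perp 8.12352964326341
side left [[ 0.6841 -0.0289]
 [ 0.6294 -0.0371]
 [ 0.5752 -0.0451]] 8.472843353711987
near corners [[ 0.4766 -0.0464]
 [ 0.4999 -0.2051]] 0.16042771197513825 8.375402092465421 [ 0.4882 -0.1257  0.012 ]
far [[ 0.6992 -0.0167]
 [ 0.7202 -0.1706]] [ 0.7097 -0.0937  0.034 ]
flange [[ 0.6368 -0.3099]
 [ 0.4889 -0.2588]] 0.1565148003966536 -19.07430283418113
wall top [[ 0.632  -0.3216]
 [ 0.6029 -0.4021]
 [ 0.4861 -0.2666]] -19.851542452821803 -20.636187319586384 0.08560746754687289 0.15591025411843867
side flange [[ 0.6402 -0.3098]
 [ 0.493  -0.2561]] -20.034845793802457
bar [[ 0.56   -0.2979]
 [ 0.5339 -0.3763]] -18.43983758713 0.08266810608947876 [ 0.5469 -0.3371  0.095 ]
tri (array([ 0.5471, -0.3384,  0.0906]), np.float64(0.0023546601621162594))
```

```bash
python3 - <<'E'
from h import *
def proj(n,p):
    c=camera_params(n);q=Ro.from_euler('xyz',c['orientation'],degrees=True).inv().apply(np.array(p)-c['xyz'])
    return q[0]/q[2]*c['fx']+c['cx'],q[1]/q[2]*c['fy']+c['cy']
for p in [(.194,.62,.23),(0,0,0),(.5,.6,.2)]:print(p,proj('top',p),proj('side',p))
print('round top',tri((170,312),(366,335)))
print('stand foot',plane('top',[(255,165),(250,195)],0)[:,:2],'stand head low', tri((225,125),(180,230)))
print('can/bottle',plane('top',[(190,222),(148,237)],.06)[:,:2])
E
```

```text
(0.194, 0.62, 0.23) (np.float64(-113.94103885788917), np.float64(469.5743897393728)) (np.float64(592.4594934271967), np.float64(573.2412953107457))
(0, 0, 0) (np.float64(279.9539941247583), np.float64(545.8474137829423)) (np.float64(601.0890239014736), np.float64(313.3602663373064))
(0.5, 0.6, 0.2) (np.float64(-56.874666853446115), np.float64(281.68977726327864)) (np.float64(295.21153397508965), np.float64(520.0761927022688))
round top (array([0.45414793, 0.22240809, 0.0996722 ]), np.float64(0.004273029999262675))
stand foot [[0.79850847 0.08159705]
 [0.72665517 0.09015264]] stand head low (array([0.80521047, 0.11266723, 0.19629168]), np.float64(0.0031592691626420146))
can/bottle [[0.64781183 0.20590589]
 [0.61399267 0.29261889]]
```

>>> move_arm --plan '[{"xyz": [0.3, -0.5, 0], "twist": [0, 0, -0.0215], "gripper": 1}, {"xyz": [0.6, -1, 0], "twist": [0, 0, -0.043], "gripper": 1}]'

```text
time_s: 0.35
eef_pos: [0.2423, 0.5391, 0.2305]
tool_rot: [-179.9, -0.0, 154.8]
ft_force: [0.3, 0.0, 0.6]
finger_gap: 1.001
grasp_force: 0.0
```

>>> move_arm --plan '[{"xyz": [0.3, -0.5, 0], "twist": [0, 0, -0.0215], "gripper": 1}, {"xyz": [0.6, -1, 0], "twist": [0, 0, -0.043], "gripper": 1}]'

```text
time_s: 0.6
eef_pos: [0.2909, 0.4586, 0.2309]
tool_rot: [-180.0, 0.0, 147.0]
ft_force: [0.3, 0.5, -0.3]
finger_gap: 1.001
grasp_force: 0.0
```

>>> move_arm --plan '[{"xyz": [0.3, -0.5, 0], "twist": [0, 0, -0.0215], "gripper": 1}, {"xyz": [0.6, -1, 0], "twist": [0, 0, -0.043], "gripper": 1}]'

```text
time_s: 0.85
eef_pos: [0.3389, 0.3786, 0.2311]
tool_rot: [-180.0, 0.0, 139.2]
ft_force: [0.6, 0.5, 0.3]
finger_gap: 0.996
grasp_force: 0.0
```

>>> move_arm --plan '[{"xyz": [0.3, -0.5, 0], "twist": [0, 0, -0.0215], "gripper": 1}, {"xyz": [0.6, -1, 0], "twist": [0, 0, -0.043], "gripper": 1}]'

```text
time_s: 1.1
eef_pos: [0.3868, 0.2987, 0.2311]
tool_rot: [-180.0, -0.0, 131.5]
ft_force: [1.4, 0.9, 0.1]
finger_gap: 1.0
grasp_force: 0.0
```

>>> move_arm --plan '[{"xyz": [0.3, -0.5, 0], "twist": [0, 0, -0.0215], "gripper": 1}, {"xyz": [0.6, -1, 0], "twist": [0, 0, -0.043], "gripper": 1}]'

```text
time_s: 1.35
eef_pos: [0.4348, 0.2188, 0.2312]
tool_rot: [-180.0, -0.0, 123.8]
ft_force: [-0.1, 0.7, -0.6]
finger_gap: 1.001
grasp_force: 0.0
```

>>> move_arm --plan '[{"xyz": [0.2, -0.5, 0], "twist": [0, 0, -0.0215], "gripper": 1}, {"xyz": [0.4, -1, 0], "twist": [0, 0, -0.043], "gripper": 1}]'

```text
time_s: 1.6
eef_pos: [0.4666, 0.1388, 0.2311]
tool_rot: [-180.0, -0.0, 116.0]
ft_force: [0.7, -0.2, 0.0]
finger_gap: 1.002
grasp_force: 0.0
```

>>> move_arm --plan '[{"xyz": [0.08, -0.5, 0], "twist": [0, 0, -0.021], "gripper": 1}, {"xyz": [0.166, -0.992, 0], "twist": [0, 0, -0.042], "gripper": 1}]'

```text
time_s: 1.85
eef_pos: [0.4795, 0.0594, 0.231]
tool_rot: [-180.0, -0.0, 108.5]
ft_force: [0.4, -0.3, 1.5]
finger_gap: 0.999
grasp_force: 0.0
```

>>> move_arm --plan '[{"xyz": [0.08, -0.5, 0], "twist": [0, 0, -0.021], "gripper": 1}, {"xyz": [0.166, -0.992, 0], "twist": [0, 0, -0.042], "gripper": 1}]'

```text
time_s: 2.1
eef_pos: [0.4927, -0.0198, 0.2311]
tool_rot: [-180.0, -0.0, 100.9]
ft_force: [0.4, -0.2, 0.1]
finger_gap: 0.999
grasp_force: 0.0
```

>>> move_arm --plan '[{"xyz": [0.08, -0.5, 0], "twist": [0, 0, -0.021], "gripper": 1}, {"xyz": [0.166, -0.992, 0], "twist": [0, 0, -0.042], "gripper": 1}]'

```text
time_s: 2.35
eef_pos: [0.506, -0.0991, 0.2311]
tool_rot: [-180.0, -0.0, 93.4]
ft_force: [0.7, 0.3, 0.1]
finger_gap: 0.997
grasp_force: 0.0
```

>>> move_arm --plan '[{"xyz": [0.08, -0.5, 0], "twist": [0, 0, -0.021], "gripper": 1}, {"xyz": [0.166, -0.992, 0], "twist": [0, 0, -0.042], "gripper": 1}]'

```text
time_s: 2.6
eef_pos: [0.5193, -0.1783, 0.231]
tool_rot: [-180.0, -0.0, 85.8]
ft_force: [1.4, 0.2, 0.1]
finger_gap: 1.001
grasp_force: 0.0
```

>>> move_arm --plan '[{"xyz": [0.08, -0.5, 0], "twist": [0, 0, -0.021], "gripper": 1}, {"xyz": [0.166, -0.992, 0], "twist": [0, 0, -0.042], "gripper": 1}]'

```text
time_s: 2.85
eef_pos: [0.5326, -0.2576, 0.2309]
tool_rot: [-180.0, -0.0, 78.2]
ft_force: [0.9, 0.0, 0.3]
finger_gap: 1.0
grasp_force: 0.0
```

>>> move_arm --plan '[{"xyz": [0.08, -0.5, 0], "twist": [0, 0, -0.021], "gripper": 1}, {"xyz": [0.166, -0.992, 0], "twist": [0, 0, -0.042], "gripper": 1}, {"xyz": [0.166, -0.992, 0], "twist": [0, 0, -0.042], "gripper": 1}]'

```text
time_s: 3.22
eef_pos: [0.5446, -0.34, 0.2306]
tool_rot: [-180.0, 0.1, 70.5]
ft_force: [-0.5, 0.7, -0.9]
finger_gap: 1.003
grasp_force: 0.0
```

>>> move_arm --plan '[{"xyz": [0.0, 0.0, -0.5], "twist": [0, 0, 0], "gripper": 1}, {"xyz": [0.012, 0.03, -1], "twist": [0, 0, 0], "gripper": 1}]' --squeeze 60

```text
time_s: 3.48
eef_pos: [0.5473, -0.3325, 0.1505]
tool_rot: [180.0, -0.0, 70.9]
ft_force: [0.0, 0.7, -0.3]
finger_gap: 1.0
grasp_force: 0.0
```

>>> move_arm --plan '[{"xyz": [0.0, 0.0, -0.3], "twist": [0, 0, 0], "gripper": 1}, {"xyz": [0, 0, -0.6], "twist": [0, 0, 0], "gripper": 1}, {"xyz": [0, 0, -1], "twist": [0, 0, 0], "gripper": 0.6}, {"xyz": [0, 0, -1], "twist": [0, 0, 0], "gripper": 0.4}]'

```text
time_s: 3.98
eef_pos: [0.5449, -0.3307, 0.0684]
tool_rot: [-179.6, -0.1, 70.9]
ft_force: [-0.9, 0.9, 1.3]
finger_gap: 0.603
grasp_force: 0.0
```

```bash
python3 - <<'E'
from h import *
t=grab_frame('top')[190:330,370:510,::-1];s=grab_frame('side')[110:230,270:410,::-1]
cv2.imwrite('pics/c.png',np.hstack([cv2.resize(t,(400,400)),cv2.resize(s,(400,400))]))
print(get_state()['eef_pos'],get_state()['finger_gap'],get_state()['ft_force'])
E
```

```text
[ 0.54719757 -0.33283492  0.07163285] 0.42363289411609106 [ 0.57472191 -0.53137537 -0.26705866]
```

View pics/c.png

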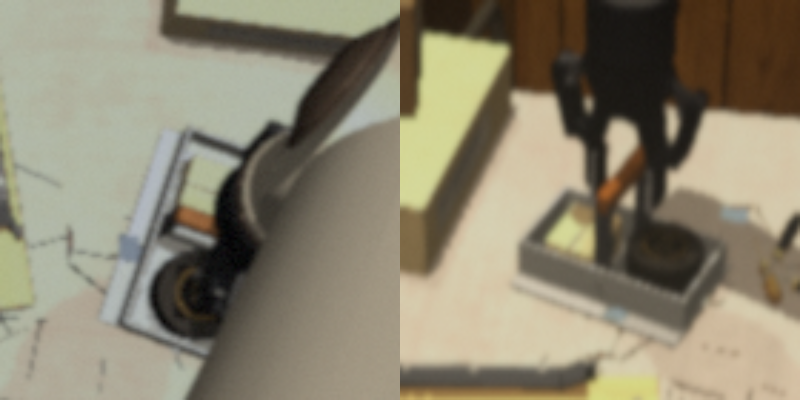

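The fingers straddle the bar, left crop around (215,225) and right crop around (620,185), clear of the tin and box. They sit about 4 mm off-centre along the bar, so I'll nudge and then close.

>>> move_arm --plan '[{"xyz": [-0.017, -0.055, -0.01], "twist": [0, 0, 0], "gripper": 0.4}, {"xyz": [-0.017, -0.055, -0.01], "twist": [0, 0, 0], "gripper": 0}, {"xyz": [-0.017, -0.055, -0.01], "twist": [0, 0, 0], "gripper": 0}, {"xyz": [-0.017, -0.055, -0.01], "twist": [0, 0, 0], "gripper": 0}, {"xyz": [-0.017, -0.055, -0.01], "twist": [0, 0, 0], "gripper": 0}]' --squeeze 60

```text
time_s: 4.7
eef_pos: [0.5464, -0.339, 0.072]
tool_rot: [179.9, 0.0, 70.8]
ft_force: [-1.1, -0.7, 5.7]
finger_gap: 0.149
grasp_force: 59.9
```

>>> move_arm --plan '[{"xyz": [0, 0, 0.1], "twist": [0, 0, 0], "gripper": 0}, {"xyz": [0, 0, 0.35], "twist": [0, 0, 0], "gripper": 0}, {"xyz": [0, 0, 0.65], "twist": [0, 0, 0], "gripper": 0}, {"xyz": [0, 0, 0.75], "twist": [0, 0, 0], "gripper": 0}, {"xyz": [0, 0, 0.75], "twist": [0, 0, 0], "gripper": 0}]'

```text
time_s: 5.32
eef_pos: [0.5461, -0.338, 0.1314]
tool_rot: [179.9, 0.0, 70.8]
ft_force: [-0.7, -0.4, -4.8]
finger_gap: 0.153
grasp_force: 58.7
```

>>> move_arm --plan '[{"xyz": [-0.08, 0.18, 0], "twist": [0, 0, 0.01], "gripper": 0}, {"xyz": [-0.22, 0.5, 0], "twist": [0, 0, 0.03], "gripper": 0}, {"xyz": [-0.385, 0.863, 0], "twist": [0, 0, 0.051], "gripper": 0}]'

```text
time_s: 5.7
eef_pos: [0.5133, -0.2668, 0.1292]
tool_rot: [-179.9, -0.1, 80.2]
ft_force: [0.3, -0.1, -4.5]
finger_gap: 0.149
grasp_force: 58.7
```

>>> move_arm --plan '[{"xyz": [-0.13, 0.29, 0], "twist": [0, 0, 0.017], "gripper": 0}, {"xyz": [-0.26, 0.58, 0], "twist": [0, 0, 0.034], "gripper": 0}, {"xyz": [-0.385, 0.863, 0], "twist": [0, 0, 0.051], "gripper": 0}]'

```text
time_s: 6.08
eef_pos: [0.4823, -0.1976, 0.1296]
tool_rot: [-179.9, -0.1, 89.4]
ft_force: [-0.2, -0.1, -4.3]
finger_gap: 0.151
grasp_force: 58.7
```

>>> move_arm --plan '[{"xyz": [-0.15, 0.36, 0], "twist": [0, 0, 0.02], "gripper": 0}, {"xyz": [-0.3, 0.68, 0], "twist": [0, 0, 0.04], "gripper": 0}, {"xyz": [-0.385, 0.863, 0], "twist": [0, 0, 0.051], "gripper": 0}, {"xyz": [-0.385, 0.863, 0], "twist": [0, 0, 0.051], "gripper": 0}, {"xyz": [-0.385, 0.863, 0], "twist": [0, 0, 0.051], "gripper": 0}]'

```text
time_s: 6.7
eef_pos: [0.4538, -0.1318, 0.1307]
tool_rot: [180.0, 0.1, 98.3]
ft_force: [0.0, 0.0, -3.8]
finger_gap: 0.152
grasp_force: 58.8
```

```bash
python3 - <<'E'
from h import *
ts=get_state();print(ts['eef_pos'],ts['tool_rot'],ts['ft_force'],ts['torque'])
t=grab_frame('top')[185:365,270:450,::-1];s=grab_frame('side')[130:310,250:460,::-1]
cv2.imwrite('pics/d.png',np.vstack([cv2.resize(s,(630,540),interpolation=cv2.INTER_CUBIC)]))
cv2.imwrite('pics/e.png',cv2.resize(t,(540,540),interpolation=cv2.INTER_CUBIC))
E
```

```text
[ 0.45382766 -0.13183486  0.13066343] [1.79955881e+02 5.20725850e-02 9.82574870e+01] [ 0.01432931  0.03379495 -3.75233657] [-0.03083299 -0.06912732  0.01014607]
```

View pics/d.png

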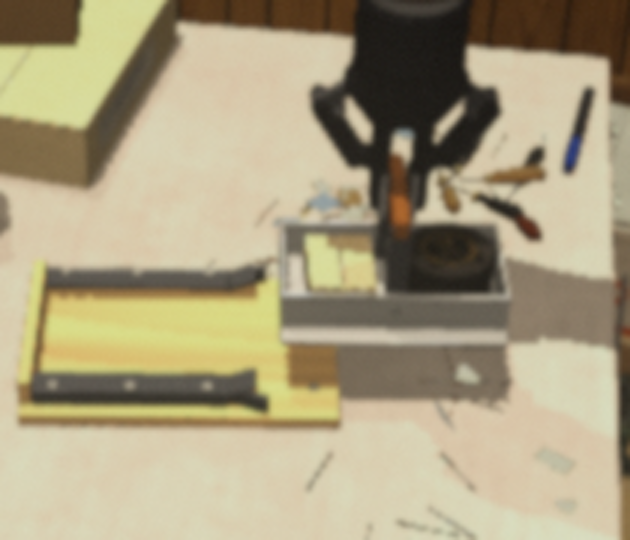

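View pics/e.png

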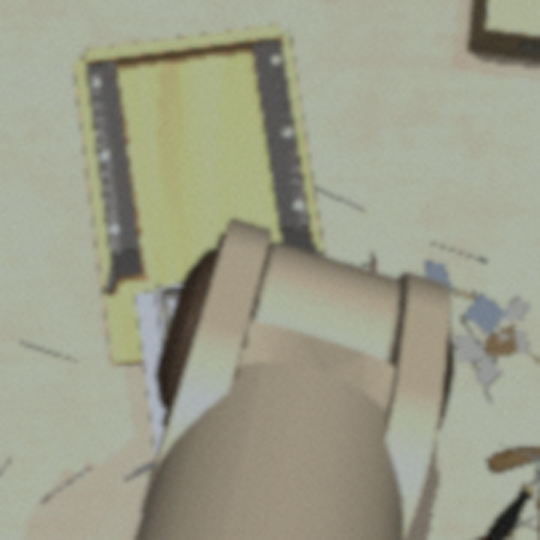

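```bash
python3 - <<'E'
from h import *
np.set_printoptions(precision=4,suppress=True)
St=lambda p:np.array(p)/3+[250,130]-.33
Tt=lambda p:np.array(p)/3+[270,185]-.33
u=np.array([np.cos(np.radians(8.35)),np.sin(np.radians(8.35))]);v=np.array([-u[1],u[0]])
O=np.array([.602,-.109])
D=lambda p:np.c_[(p[:,:2]-O)@u,(p[:,:2]-O)@v]
print(tri(Tt([138,291]),St([282,341])))
a=plane('side',St([[282,342],[510,345]]),.059)
print('flange bottom',a,D(a),np.degrees(np.arctan2(*(a[0]-a[1])[1::-1])))
b=plane('top',Tt([[138,291],[157,445]]),.062);print('flange top view',b,D(b),np.degrees(np.arctan2(*(b[0]-b[1])[1::-1])))
w=plane('side',St([[280,298],[510,300]]),.093);print('wall',D(w))
l=plane('side',St([[52,384],[130,385],[207,386]]),.026);print('screws',D(l))
lt=plane('top',np.array([[68,108],[80,206],[93,305]])/4+[285,185]-.375,.026);print(D(lt))
rt=plane('top',np.array([[308,79],[323,176],[338,273]])/4+[285,185]-.375,.026);print(D(rt))
print('tcp',D(np.array([[.4538,-.1318]])))
E
```

```text
(array([ 0.5247, -0.0633,  0.0592]), np.float64(4.3782451882553845e-05))
flange bottom [[ 0.5246 -0.0625  0.059 ]
 [ 0.3661 -0.0851  0.059 ]] [[-0.0698  0.0572]
 [-0.2299  0.0579]] 8.08910848092546
flange top view [[ 0.5245 -0.0634  0.062 ]
 [ 0.4201 -0.078   0.062 ]] [[-0.0701  0.0564]
 [-0.1755  0.0571]] 7.959787777099385
wall [[-0.0676  0.0505]
 [-0.2272  0.0502]]
screws [[ 0.0929  0.0667]
 [ 0.0374  0.0669]
 [-0.0173  0.0671]]
[[ 0.0914  0.067 ]
 [ 0.0358  0.0673]
 [-0.0193  0.0671]]
[[ 0.0905 -0.0667]
 [ 0.0351 -0.0668]
 [-0.0193 -0.067 ]]
tcp [[-0.1499 -0.001 ]]
```

>>> move_arm --plan '[{"xyz": [0, 0.01, -0.15], "twist": [0, 0, 0.0008], "gripper": 0}, {"xyz": [-0.003, 0.022, -0.3], "twist": [0, 0, 0.0017], "gripper": 0}, {"xyz": [-0.003, 0.022, -0.45], "twist": [0, 0, 0.0017], "gripper": 0}, {"xyz": [-0.003, 0.022, -0.54], "twist": [0, 0, 0.0017], "gripper": 0}, {"xyz": [-0.003, 0.022, -0.54], "twist": [0, 0, 0.0017], "gripper": 0}, {"xyz": [-0.003, 0.022, -0.54], "twist": [0, 0, 0.0017], "gripper": 0}]'

```text
time_s: 7.55
eef_pos: [0.4533, -0.1291, 0.0875]
tool_rot: [180.0, 0.0, 98.6]
ft_force: [0.6, -0.4, -4.6]
finger_gap: 0.152
grasp_force: 58.8
```

>>> move_arm --plan '[{"xyz": [0.062, 0.009, 0], "twist": [0, 0, 0], "gripper": 0}, {"xyz": [0.185, 0.027, 0], "twist": [0, 0, 0], "gripper": 0}, {"xyz": [0.309, 0.045, 0], "twist": [0, 0, 0], "gripper": 0}, {"xyz": [0.433, 0.064, 0], "twist": [0, 0, 0], "gripper": 0}, {"xyz": [0.495, 0.073, 0], "twist": [0, 0, 0], "gripper": 0}, {"xyz": [0.495, 0.073, 0], "twist": [0, 0, 0], "gripper": 0}]'

```text
time_s: 8.3
eef_pos: [0.4934, -0.1234, 0.0873]
tool_rot: [180.0, 0.0, 98.6]
ft_force: [0.9, -1.2, -5.2]
finger_gap: 0.15
grasp_force: 58.7
```

```bash
python3 - <<'E'
from h import *
ts=get_state();print(ts['eef_pos'],ts['tool_rot'],ts['ft_force'],ts['torque'])
s=grab_frame('side')[150:300,250:450,::-1]
cv2.imwrite('pics/f.png',cv2.resize(s,(800,600),interpolation=cv2.INTER_CUBIC))
E
```

```text
[ 0.49339157 -0.12342906  0.08727147] [1.79950497e+02 2.65745108e-02 9.86204418e+01] [ 0.86940221 -1.17111498 -5.24965663] [-0.43324655 -0.26860744 -0.1365955 ]
```

View pics/f.png

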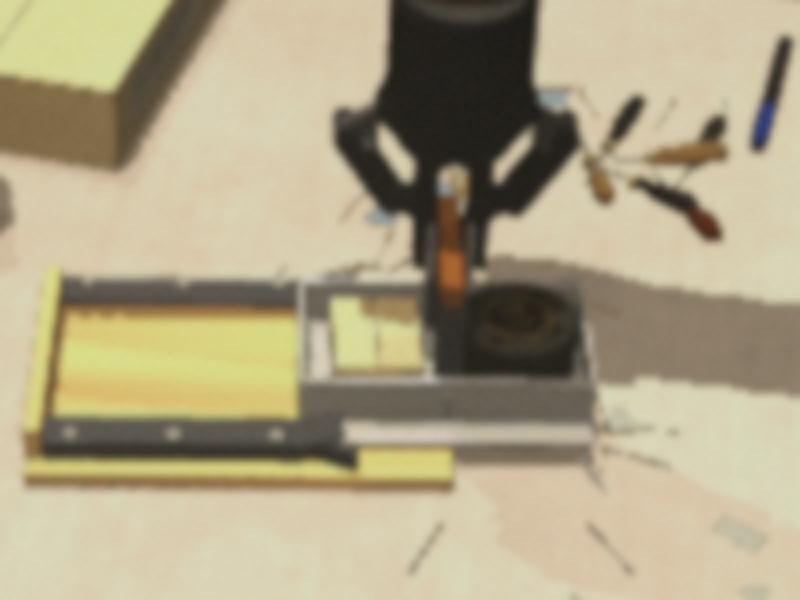

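The tray's front end is just inside the mouth, around (330,430), with the flange between board and lip and the load standing. Wrist forces suggest a light touch on the left wall, so I'll shift 1.5 mm right while sliding.

>>> move_arm --plan '[{"xyz": [0.003, -0.018, 0], "twist": [0, 0, 0], "gripper": 0}, {"xyz": [0.1, -0.004, 0], "twist": [0, 0, 0], "gripper": 0}, {"xyz": [0.25, 0.018, 0], "twist": [0, 0, 0], "gripper": 0}, {"xyz": [0.4, 0.04, 0], "twist": [0, 0, 0], "gripper": 0}, {"xyz": [0.5, 0.055, 0], "twist": [0, 0, 0], "gripper": 0}, {"xyz": [0.5, 0.055, 0], "twist": [0, 0, 0], "gripper": 0}]'

```text
time_s: 9.1
eef_pos: [0.5335, -0.1184, 0.0872]
tool_rot: [180.0, 0.0, 98.7]
ft_force: [-0.5, 0.2, -4.5]
finger_gap: 0.15
grasp_force: 58.8
```

```bash
python3 - <<'E'
from h import *
ts=get_state();print(ts['eef_pos'],ts['tool_rot'],ts['ft_force'],ts['torque'])
E
```

```text
[ 0.53352457 -0.11844545  0.08722692] [1.79975726e+02 2.39241039e-03 9.86895356e+01] [-0.47467208  0.2344513  -4.46836722] [-0.04109845  0.01147372  0.00718588]
```

>>> move_arm --plan '[{"xyz": [0.08, 0.012, 0], "twist": [0, 0, 0], "gripper": 0}, {"xyz": [0.22, 0.032, 0], "twist": [0, 0, 0], "gripper": 0}, {"xyz": [0.38, 0.056, 0], "twist": [0, 0, 0], "gripper": 0}, {"xyz": [0.54, 0.079, 0], "twist": [0, 0, 0], "gripper": 0}, {"xyz": [0.7, 0.103, 0], "twist": [0, 0, 0], "gripper": 0}, {"xyz": [0.8, 0.117, 0], "twist": [0, 0, 0], "gripper": 0}, {"xyz": [0.86, 0.126, 0], "twist": [0, 0, 0], "gripper": 0}, {"xyz": [0.86, 0.126, 0], "twist": [0, 0, 0], "gripper": 0}]'

```text
time_s: 10.1
eef_pos: [0.6015, -0.1087, 0.0872]
tool_rot: [-180.0, -0.0, 98.6]
ft_force: [-0.7, 0.9, -4.6]
finger_gap: 0.152
grasp_force: 58.8
```

```bash
python3 - <<'E'
from h import *
ts=get_state();print(ts['eef_pos'],ts['tool_rot'],ts['ft_force'],ts['torque'])
E
```

```text
[ 0.60151719 -0.10867799  0.08717223] [-1.79988293e+02 -2.48576135e-03  9.86487190e+01] [-0.71029065  0.86234786 -4.58361415] [-0.00253638 -0.07627216  0.04524371]
```

>>> move_arm --plan '[{"xyz": [0.07, 0.01, 0], "twist": [0, 0, 0], "gripper": 0}, {"xyz": [0.15, 0.022, -0.01], "twist": [0, 0, 0], "gripper": 0}, {"xyz": [0.2, 0.029, -0.02], "twist": [0, 0, 0], "gripper": 0}, {"xyz": [0.247, 0.036, -0.03], "twist": [0, 0, 0], "gripper": 0}, {"xyz": [0.247, 0.036, -0.03], "twist": [0, 0, 0], "gripper": 0}]'

```text
time_s: 10.72
eef_pos: [0.6214, -0.1057, 0.0847]
tool_rot: [-180.0, -0.0, 98.7]
ft_force: [-0.7, -0.4, -4.0]
finger_gap: 0.151
grasp_force: 58.8
```

>>> move_arm --plan '[{"xyz": [0.012, 0.002, 0], "twist": [0, 0, 0], "gripper": 0}, {"xyz": [0.025, 0.004, 0], "twist": [0, 0, 0], "gripper": 0}, {"xyz": [0.025, 0.004, 0], "twist": [0, 0, 0], "gripper": 0}]'

```text
time_s: 11.1
eef_pos: [0.6233, -0.1055, 0.085]
tool_rot: [180.0, 0.0, 98.6]
ft_force: [-0.0, 1.2, -3.6]
finger_gap: 0.15
grasp_force: 58.8
```

>>> move_arm --plan '[{"xyz": [0.012, 0.002, 0], "twist": [0, 0, 0], "gripper": 0}, {"xyz": [0.025, 0.004, 0], "twist": [0, 0, 0], "gripper": 0}, {"xyz": [0.025, 0.004, 0], "twist": [0, 0, 0], "gripper": 0}]'

```text
time_s: 11.48
eef_pos: [0.6253, -0.1051, 0.0849]
tool_rot: [180.0, -0.0, 98.6]
ft_force: [-0.5, 0.2, -4.4]
finger_gap: 0.153
grasp_force: 58.8
```

>>> move_arm --plan '[{"xyz": [0.012, 0.002, 0], "twist": [0, 0, 0], "gripper": 0}, {"xyz": [0.025, 0.004, 0], "twist": [0, 0, 0], "gripper": 0}, {"xyz": [0.025, 0.004, 0], "twist": [0, 0, 0], "gripper": 0}]'

```text
time_s: 11.85
eef_pos: [0.6273, -0.1048, 0.0849]
tool_rot: [180.0, -0.0, 98.6]
ft_force: [-1.0, 0.3, -4.6]
finger_gap: 0.151
grasp_force: 58.8
```

>>> move_arm --plan '[{"xyz": [0.01, 0.001, 0], "twist": [0, 0, 0], "gripper": 0}, {"xyz": [0.019, 0.003, 0], "twist": [0, 0, 0], "gripper": 0}, {"xyz": [0.019, 0.003, 0], "twist": [0, 0, 0], "gripper": 0}]'

```text
time_s: 12.22
eef_pos: [0.6284, -0.1047, 0.0848]
tool_rot: [-180.0, -0.0, 98.6]
ft_force: [-1.2, 0.6, -3.8]
finger_gap: 0.151
grasp_force: 58.9
```

>>> move_arm --plan '[{"xyz": [0.01, 0.001, 0], "twist": [0, 0, 0], "gripper": 0}, {"xyz": [0.019, 0.003, 0], "twist": [0, 0, 0], "gripper": 0}, {"xyz": [0.019, 0.003, 0], "twist": [0, 0, 0], "gripper": 0}]'

```text
time_s: 12.6
eef_pos: [0.6287, -0.1047, 0.0845]
tool_rot: [-179.8, -0.0, 98.6]
ft_force: [-5.2, -0.1, -1.4]
finger_gap: 0.151
grasp_force: 59.3
```

```bash
python3 - <<'E'
from h import *
ts=get_state();print(ts['eef_pos'],ts['tool_rot'],ts['ft_force'],ts['torque'])
s=grab_frame('side')[180:285,250:390,::-1]
cv2.imwrite('pics/g.png',cv2.resize(s,(800,600),interpolation=cv2.INTER_CUBIC))
E
```

```text
[ 0.62870355 -0.1047306   0.08453914] [-1.79824864e+02 -2.70542418e-02  9.86196013e+01] [-5.20024481 -0.08495462 -1.44010258] [-0.18982592  1.16451894  0.00983755]
```

View pics/g.png

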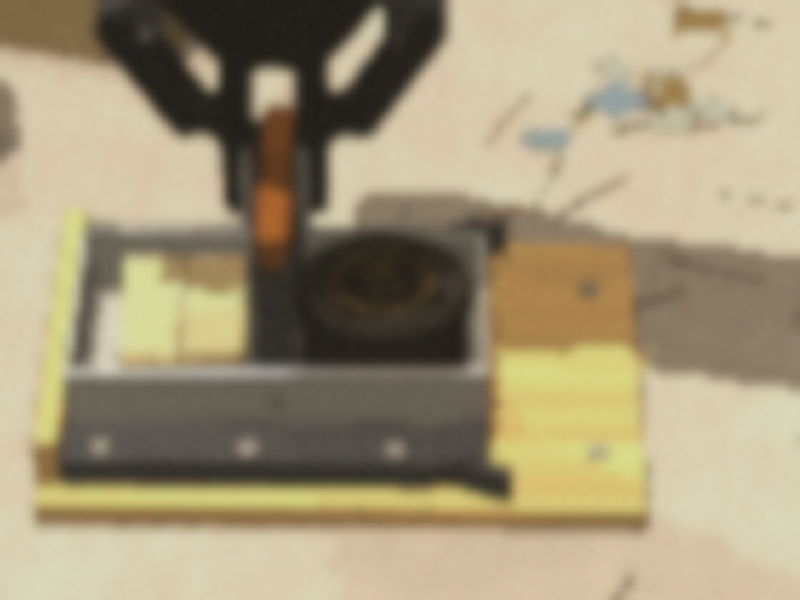

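The tray is against the back stop, its front end meeting the yellow strip at (75,370). Both flanges are under the lips, and the tin (385,300) and box (185,305) are standing. Wrist Fx of −5 N confirms contact. Next: set it down, push a touch, release.

>>> move_arm --plan '[{"xyz": [0, 0, -0.008], "twist": [0, 0, 0], "gripper": 0}, {"xyz": [0.004, 0.0005, -0.012], "twist": [0, 0, 0], "gripper": 0}, {"xyz": [0.008, 0.001, -0.012], "twist": [0, 0, 0], "gripper": 0}, {"xyz": [0.008, 0.001, -0.012], "twist": [0, 0, 0], "gripper": 0}]'

```text
time_s: 13.15
eef_pos: [0.6285, -0.1047, 0.0843]
tool_rot: [-179.7, -0.1, 98.6]
ft_force: [-10.0, 0.8, 5.4]
finger_gap: 0.148
grasp_force: 60.3
```

>>> move_arm --plan '[{"xyz": [0, 0, 0], "twist": [0, 0, 0], "gripper": 0.35}, {"xyz": [0, 0, 0], "twist": [0, 0, 0], "gripper": 0.5}, {"xyz": [0, 0, 0], "twist": [0, 0, 0], "gripper": 0.6}, {"xyz": [0, 0, 0], "twist": [0, 0, 0], "gripper": 0.6}, {"xyz": [0, 0, 0.25], "twist": [0, 0, 0], "gripper": 0.6}, {"xyz": [0, 0, 0.6], "twist": [0, 0, 0], "gripper": 0.6}, {"xyz": [0, 0, 1], "twist": [0, 0, 0], "gripper": 0.6}]'

```text
time_s: 14.02
eef_pos: [0.631, -0.1044, 0.1659]
tool_rot: [180.0, 0.0, 98.6]
ft_force: [1.1, 0.3, 0.6]
finger_gap: 0.605
grasp_force: 0.0
```

>>> move_arm --plan '[{"xyz": [0, 0, 0.5], "twist": [0, 0, 0], "gripper": 0.6}, {"xyz": [0, 0, 1], "twist": [0, 0, 0], "gripper": 0.6}, {"xyz": [0, 0, 1], "twist": [0, 0, 0], "gripper": 0.6}]'

```text
time_s: 14.4
eef_pos: [0.6338, -0.105, 0.25]
tool_rot: [179.5, 0.1, 98.6]
ft_force: [-0.1, 0.7, 0.2]
finger_gap: 0.599
grasp_force: 0.0
```

```bash
python3 - <<'E'
from h import *
ts=get_state();print(ts['eef_pos'],ts['ft_force'])
t=grab_frame('side')[120:420,200:500,::-1];s=grab_frame('side')[180:285,250:390,::-1]
cv2.imwrite('pics/h.png',np.hstack([cv2.resize(t,(350,350)),cv2.resize(s,(450,350),interpolation=cv2.INTER_CUBIC)]))
E
```

```text
[ 0.63377293 -0.10495088  0.24999259] [-0.11531545  0.74417674  0.20898088]
```

View pics/h.png

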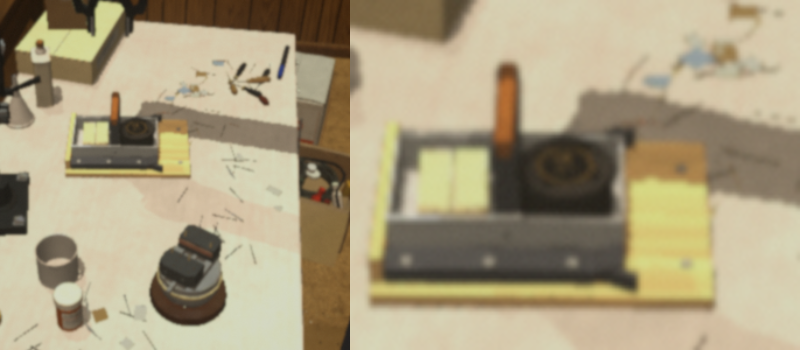

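The tray is home against the stop (right crop (385,215)), with the tin and box upright. The can (57,262) and bottle (68,307) are unmoved, and the gripper is clear.

```bash
python3 -c "
from station import *
print(ticket.hand_in())"
```

```text
the job is handed in; nothing more can be done
None
```

I slid the tray into the dock under both lips until it met the back stop, released it with the tin and box standing and the can and bottle in place, and handed the job in at about 14.5 s; no verdict was shown.

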